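# Draw the long spindle out of the part-opened carton

## Robot

A 6-joint arm with a two-finger parallel gripper is mounted at the origin on the work surface; the furniture and walls round the work are solid. World frame = base frame: x ahead of the robot, y to its left, z up, the work surface at z = 0. Lengths are in mm, angles in rad, forces in N, time in s.
With the tool pointing down it reaches from about 275 to 750 mm from the base axis. Payload 10.2 kg.
Tool frame: the origin (TCP) lies midway between the tips of the shut fingers; the grasp point (between the pads) lies 19 mm behind it; z points along the fingers, y is the direction in which the jaws open and shut (so a half turn about z gives the same grasp; the last joint's range is limited). The gripper opens to 85 mm and grips with 20 to 120 N. Pads are 22 mm wide; open, the fingers measure 114 mm over their backs; the gripper's body (76 mm by 85 mm) begins 54 mm behind the grasp point. The pads swing forward as they close: fully open they stand 13 mm farther back than shut.
Start: joints at [1.021, 0.313, 1.498, -0, 1.331, -0.223], TCP at [168.545, 497.216, 231.294] pointing down, gripper open.
Joint ranges: [-2.94, 2.94], [-0.97, 2.17], [0.19, 2.56], [-1.23, 4.37], [0.02, 3.11], [-2.88, 2.88]. Speed limits (rad/s): [2.39, 2.39, 3.01, 3.14, 3.14, 3.14].

## Interface

Orientations are given as a unit quaternion [w, x, y, z].
In Python, from rig import sense, capture, finish_job, search_frame, trace gives the robot as it stands.
- The arm moves only by the tool arm_command, never from a script. Its argument "steps" is one flat list of numbers, 5 for each row, row after row: the shift along the world's x, y, z in units of 50 mm (1.0 is 50 mm), then the turn about the world's z in units of 5 degrees (1.0 is 5 degrees), then the opening in per cent of the stroke, from 0 (shut) to 100 (fully open). In form: [dx, dy, dz, twist, fingers, dx, dy, dz, twist, fingers, ...]. A call has 1 to 5 rows; each row shifts and turns the commanded pose from where the row before left it; what a row does not reach is not made up. A row lasts 1/8 s, in which the tool goes at most 62.5 mm and 10.7 degrees, less where a joint would pass 70% of its speed; a pose out of reach is approached as far as the arm can. A call is refused whole if a number of a shift passes 1 or a number of a turn 1, either way. A call with a gripper value outside its range is refused whole. The fingers move at their own pace and stop on an object; "grip_force" is the grip in N (left out, the last holds). Time passes only in rows, so rows that do not move let the fingers close. It gives the time, the measured TCP pose, the force and the opening at its end, in the units of the state.
- sense(): the state, without advancing time (a new reading comes with each control period).
- capture(name): name is "side" or "top"; returns a dict with "frame" (480x640x3 uint8, blue, green, red), "fov_y" (degrees; the focal length in pixels is half the picture's height over the tangent of half this angle, whatever the lens; pixels are square), "cx", "cy" (the principal point, pixels), "extrinsics" (4x4, takes a point from world to camera coordinates). Camera axes: x right, y down, z forward; pixel columns grow to the right and rows downward; lengths in mm; the calibration is good to about 2 mm. A picture is of the moment at which its call begins. There is no depth.
- finish_job(): hands the job in, once; it reports no verdict.
Trained networks look in a picture, given as the dict that the camera call returned (one of the last four; its "shot" number tells which), for a name from the list of things; names that differ only in an ending like _2 or _b are one class to them, and where a whole thing is asked for, a point or a joint stands for the part that bears it (a point fixed in the world has none). Each returns a list of dicts, best first, with "score" (0 to 1); they miss things now and then, are a little off and sometimes report something else, mostly with a low value. They report only what shows in the picture. A call takes as long as a camera call.
- search_frame(picture, target): "point" ([x, y, z] in mm, in world coordinates, good to about 4 mm: the middle of the surface that is visible of it).
- trace(picture, target): "mask" (480x640 bool, what is visible of it).
The state is a dict: "time_s": time; "joints": joint angles; "dq": joint speeds; "tau": joint torques, N m; "eef_pos": TCP position; "ee_rot": TCP orientation; "force": force on the tool from outside, world axes, zero at the start; "wrist_torque": the same for the moment, N m; "grip_width": opening from 0.0 (shut) to 1.0 (fully open).
Only numpy, scipy, OpenCV 4.12 (cv2) and the standard library are available. Lean on these libraries where they do the work, as an engineer would, in place of code of your own. Each camera call takes 0.05 s, during which the arm holds its last target. There are 200 camera calls.

## Task

A box cutter was left lying across the part-opened carton, and in the carton lies a roll spindle that is longer than the opening between the two taped-down end flaps. Pick up the box cutter and lay it flat on the bench beside the carton, then take the spindle, tilt it and draw it out end first through the opening without forcing it against the cardboard. Finish while holding the spindle up in the gripper, level and with its whole length at least 10 cm above the carton, so that I can take it from you; leave everything else where it is.

Things in the scene. Friction and masses are not known exactly. Their poses are not given: they have to be found in the camera images.
- carton: Brown cardboard carton, 351 x 116 x 60 mm high, of 3 mm cardboard, standing firmly (it does not move). Origin: centre of its underside; y along its long side, z up. Inside 345 (y) x 110 mm (x), inner floor 3 mm above the bench. The two long flaps hang down outside, up to 35 mm out from the long walls.
- opening (a point): Centre of the carton's opening, level with its top, 60 mm above the bench; axes as the carton's. The opening measures 215 mm (y) by 110 mm (x), all that the two end flaps leave free.
- flap_a (a point): Middle of the free edge of the end flap at the carton's +y end, on its top face. The flap is folded in level and taped down (rigid): 65 mm long, top 60 mm and underside 57 mm above the bench.
- flap_b (a point): The same for the end flap at the carton's -y end.
- spindle: Roll spindle on the carton's floor, roughly along its y, one or both ends under the end flaps: grey aluminium bar 18 x 18 mm, bare for 188 mm; beyond that at each end a black hub 30 x 30 mm, 26 mm long, and a round journal 10 mm across, 10 mm long. 260 mm long overall, 0.12 to 0.22 kg. Origin: its middle, on its axis (15 mm above the floor it lies on); y along its length. Both ends alike.
- spindle_end_a (a point): Tip of the spindle at its +y end, on its axis, 130 mm from its middle.
- spindle_end_b (a point): Tip of the spindle at its -y end, on its axis, 130 mm from its middle.
- cutter: Yellow box cutter lying across the carton's opening on the tops of the long walls: 166 mm long, body 24 mm wide and 16 mm high, 0.07 kg. Origin: on its underside; y along its length, z up. The body reaches from y = -62 mm to y = +83 mm (middle at y = +10 mm), the short blade on to y = -83 mm.
- tub: Bystander: screw-lid tub, 66 mm across, 70 mm high. Origin: centre of its underside.
- white_box: Bystander: small white product box, 46 x 60 x 30 mm. Origin: centre of its underside.
- clear_tape: Bystander: roll of clear tape lying flat, 102 mm across, 48 mm high. Origin: centre of its underside.
- stapler: Bystander: stapler, 32 x 135 x 50 mm, long along y. Origin: centre of its underside.
- labels: Bystander: roll of white labels standing on end, 62 mm across, 50 mm high. Origin: centre of its underside.
- marker: Bystander: felt marker lying down, 18 x 135 x 20 mm, long along y. Origin: centre of its underside.

How it is judged:
By the outcome, as a careful person would: the job done as asked, in the order asked, and still so for the second after the job is handed in, while the arm keeps its last pose, push and grip.
It also fails if it takes over 64 s, if anything falls off the work surface, if the arm or the gripper's body presses on something with over 40 N, if the wrist force passes 120 N, or if a joint passes its speed limit or range.

## Working session

There is one attempt and no reset: what is moved stays moved. The work goes in short steps, Python scripts to look and compute and a tool call to move; the robot and the scene stay as the last step left them, time stands still between calls to the robot, and variables do not carry over. Pictures are saved under pics/ and viewed, on a budget of 10 in all, crops included, one or two more only if the job needs it, and the job is handed in when it is done.

Besides the shell and the picture viewer there is one more tool, called as a command line: name --argument value ..., lists and objects as JSON in quotes. arm_command: Moves the arm, as the interface text tells. Its arguments: {"type":"object","properties":{"steps":{"type":"array"},"grip_force":{"type":"number"}},"required":["steps"]}

```bash
mkdir -p pics && cat > h.py <<'E'
import numpy as np, cv2
from rig import sense, capture, finish_job, search_frame, trace
def K(c):
    f=240/np.tan(np.radians(c["fov_y"])/2); return f,c["cx"],c["cy"]
def ray(c,u,v):
    f,cx,cy=K(c); E=np.array(c["extrinsics"]); R,t=E[:3,:3],E[:3,3]
    return -R.T@t, R.T@np.array([(u-cx)/f,(v-cy)/f,1])
def at_z(c,u,v,z):
    o,d=ray(c,u,v); return o+d*(z-o[2])/d[2]
def proj(c,p):
    f,cx,cy=K(c); E=np.array(c["extrinsics"]); q=E[:3,:3]@np.array(p,float)+E[:3,3]
    return np.array([f*q[0]/q[2]+cx,f*q[1]/q[2]+cy])
def axis(m,c,z):
    "mask -> min-area rectangle in the plane z: centre, size, angle (deg) of long side"
    v,u=np.nonzero(m); P=np.array([at_z(c,a,b,z)[:2] for a,b in zip(u,v)],np.float32)
    (x,y),(w,h),a=cv2.minAreaRect(P)
    if w<h: w,h,a=h,w,a+90
    return np.round([x,y,w,h,(a+90)%180-90],1)
E
python3 - <<'E'
from h import *
s=sense(); print({k:np.round(v,3) for k,v in s.items()})
for n in ("top","side"):
    c=capture(n); cv2.imwrite(f"pics/{n}0.png",c["frame"])
    E=np.array(c["extrinsics"]); print(n,"cam at",np.round(-E[:3,:3].T@E[:3,3]),"fwd",np.round(E[2,:3],2))
    for t in "carton flap_a spindle spindle_end_a cutter tub white_box clear_tape stapler labels marker".split():
        r=search_frame(c,t); print(t,[(np.round(q["point"]).tolist(),round(q["score"],2)) for q in r[:3]])
    if n=="top":
        for t,z in (("carton",60),("cutter",76),("spindle",27)):
            for q in trace(c,t)[:1]: print(t,axis(q["mask"],c,z),round(q["score"],2))
E
```

```text
{'time_s': np.float64(0.0), 'joints': array([ 1.021,  0.313,  1.498, -0.   ,  1.331, -0.223]), 'dq': array([-0.   , -0.001, -0.003, -0.001,  0.   ,  0.   ]), 'tau': array([-1.0000e-03, -4.1227e+01, -2.5975e+01, -0.0000e+00,  4.0000e-03,
        0.0000e+00]), 'eef_pos': array([168.408, 496.97 , 230.702]), 'ee_rot': array([-0.   ,  0.163,  0.987, -0.001]), 'force': array([-0.422,  0.364, -0.56 ]), 'wrist_torque': array([0.019, 0.008, 0.036]), 'grip_width': np.float64(1.003)}
top cam at [ 415.  -90. 1491.] fwd [ 0.06  0.02 -1.  ]
carton [([483.0, -134.0, 37.0], 0.84)]
flap_a [([484.0, -133.0, 39.0], 0.78), ([754.0, 49.0, 46.0], 0.39)]
spindle [([474.0, -127.0, 30.0], 0.67)]
spindle_end_a [([468.0, -128.0, 26.0], 0.62)]
cutter [([480.0, -94.0, 75.0], 0.74)]
tub [([539.0, 367.0, 70.0], 0.91), ([756.0, 52.0, 45.0], 0.47)]
white_box [([326.0, 374.0, 31.0], 0.67), ([481.0, -129.0, 38.0], 0.32)]
clear_tape [([754.0, 51.0, 45.0], 0.74)]
stapler [([404.0, -499.0, 40.0], 0.85), ([542.0, 368.0, 68.0], 0.25)]
labels [([547.0, -476.0, 49.0], 0.65)]
marker [([307.0, -434.0, 18.0], 0.59)]
carton [ 475.9 -121.2  351.1  176.    89.4] 0.95
cutter [481.9 -94.6 156.6  28.7  -4. ] 0.67
spindle [ 467.3 -121.3  218.    30.2  -88.3] 0.56
side cam at [ 171. 1086. 1157.] fwd [ 0.21 -0.71 -0.67]
carton [([466.0, -91.0, 37.0], 0.62), ([754.0, 60.0, 35.0], 0.33), ([473.0, -184.0, 26.0], 0.32)]
flap_a [([471.0, -92.0, 39.0], 0.9)]
spindle [([470.0, -177.0, 23.0], 0.73)]
spindle_end_a [([474.0, -185.0, 29.0], 0.64), ([467.0, -92.0, 37.0], 0.2)]
cutter [([478.0, -86.0, 76.0], 0.57)]
tub [([539.0, 381.0, 69.0], 0.77), ([465.0, -91.0, 35.0], 0.25)]
white_box [([324.0, 380.0, 32.0], 0.62), ([472.0, -186.0, 23.0], 0.29)]
clear_tape [([754.0, 63.0, 37.0], 0.68)]
stapler [([401.0, -482.0, 38.0], 0.6)]
labels [([544.0, -466.0, 38.0], 0.67)]
marker []
```

```bash
python3 - <<'E'
import cv2
a=cv2.imread("pics/top0.png"); cv2.imwrite("pics/top0v.png",cv2.resize(a,(800,600)))
E
```

```text
(no output)
```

View pics/top0v.png

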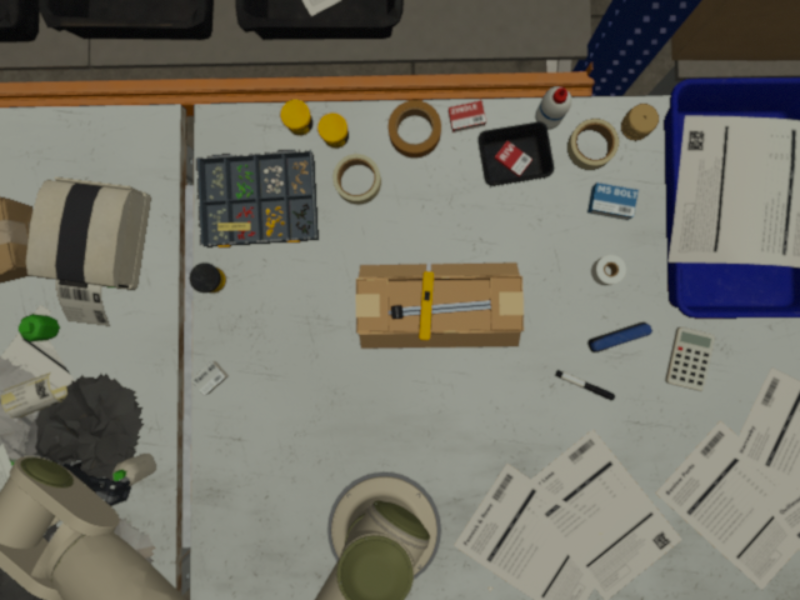

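View pics/side0.png

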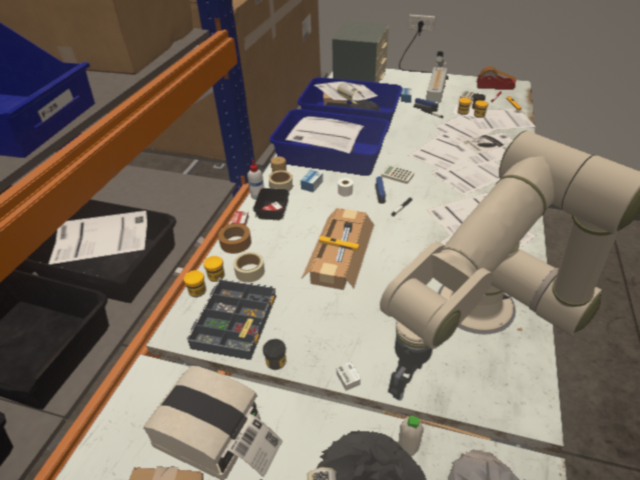

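```bash
python3 - <<'E'
from h import *
c=capture("top"); f=c["frame"]
x0,y0,x1,y1=275,200,430,290
cv2.imwrite("pics/crop1.png",cv2.resize(f[y0:y1,x0:x1],None,fx=5,fy=5,interpolation=cv2.INTER_CUBIC))
for t in ("carton","flap_a","cutter","spindle"):
    for q in trace(c,t)[:2]:
        v,u=np.nonzero(q["mask"]); print(t,round(q["score"],2),u.min(),u.max(),v.min(),v.max(),len(u))
# guess carton pose projections
for p in [(480+sx*58,-121+sy*175.5,60) for sx in(-1,1) for sy in(-1,1)]+[(480,-121+107.5*s,60) for s in(-1,1)]:
    print(p,(proj(c,p)-[x0,y0])*5)
E
```

```text
carton 0.97 284 418 211 278 7736
flap_a 0.91 284 419 211 279 7865
cutter 0.72 310 392 239 255 558
cutter 0.6 335 346 211 272 521
spindle 0.67 311 391 241 255 484
spindle 0.36 283 418 210 279 7932
(422, -296.5, 60) [715.69514729 321.11392519]
(422, 54.5, 60) [ 44.93801538 328.32638258]
(538, -296.5, 60) [711.16404965  99.73952386]
(538, 54.5, 60) [ 43.59196157 108.17476438]
(480, -228.5, 60) [583.18870162 211.6872306 ]
(480, -13.5, 60) [173.30595384 216.48139232]
```

View pics/crop1.png

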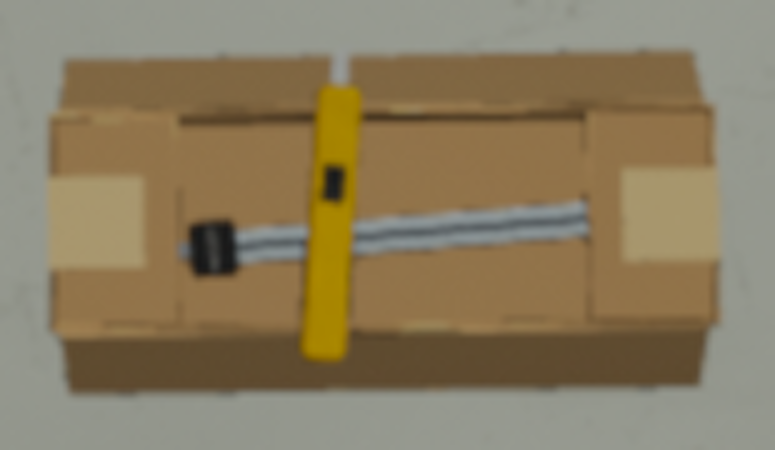

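```bash
python3 - <<'E'
from h import *
c=capture("top")
def P(u,v,z): return at_z(c,275+u/5-.4,200+v/5-.4,z)
for n,u,v,z in [("TL",53,113,60),("BL",52,331,60),("TR",714,106,60),("BR",716,322,60),("edgeL",180,220,60),("edgeR",587,215,60),
 ("tip",180,249,18),("hub L",190,248,33),("hub R",236,248,33),("bar at 300",300,243,27),("bar at edge",586,219,27),
 ("cut top end",339,88,76),("cut bot end",325,360,76),("blade",340,52,68)]: print(n,np.round(P(u,v,z),1))
E
```

```text
TL [536.5  50.6  60. ]
BL [421.6  51.8  60. ]
TR [ 535.8 -296.9   60. ]
BR [ 422.6 -295.6   60. ]
edgeL [479.2 -16.   60. ]
edgeR [ 479.3 -229.4   60. ]
tip [465.4 -13.7  18. ]
hub L [465.3 -19.8  33. ]
hub R [465.  -44.4  33. ]
bar at 300 [467.5 -78.7  27. ]
bar at edge [ 478.6 -232.1   27. ]
cut top end [ 546.3 -100.3   76. ]
cut bot end [405.  -91.3  76. ]
blade [ 565.9 -101.1   68. ]
```

arm_command --steps '[0.5, -0.98, -0.1, 0.25, 60, 0.5, -0.98, -0.1, 0.25, 60, 0.5, -0.98, -0.1, 0.25, 60, 0.5, -0.98, -0.1, 0.25, 60, 0.5, -0.98, -0.1, 0.25, 60]' --grip_force 40

```text
time_s: 2.28
eef_pos: [294.1, 250.7, 206.4]
ee_rot: [0.0, 0.108, 0.994, 0.0]
force: [1.0, 0.4, -0.0]
grip_width: 0.598
```

arm_command --steps '[0.5, -0.98, -0.1, 0.25, 60, 0.5, -0.98, -0.1, 0.25, 60, 0.5, -0.98, -0.1, 0.25, 60, 0.5, -0.98, -0.1, 0.25, 60, 0.5, -0.98, -0.1, 0.25, 60]'

```text
time_s: 2.9
eef_pos: [419.2, 5.3, 181.4]
ee_rot: [0.0, 0.054, 0.999, -0.0]
force: [0.6, 0.7, 0.4]
grip_width: 0.6
```

arm_command --steps '[0.5, -0.98, -0.1, 0.25, 60, 0.5, -0.98, -0.1, 0.25, 60, 0, 0, 0, 0, 60]'

```text
time_s: 3.28
eef_pos: [469.3, -93.5, 170.6]
ee_rot: [-0.0, 0.034, 0.999, -0.0]
force: [-1.3, 1.4, -0.1]
grip_width: 0.601
```

arm_command --steps '[0.13, -0.05, -0.7, 0, 60, 0, 0, -0.8, 0, 60, 0, 0, -0.6, 0, 60, 0, 0, -0.35, 0, 60, 0, 0, 0, 0, 60]'

```text
time_s: 3.9
eef_pos: [474.3, -92.4, 48.2]
ee_rot: [-0.001, 0.032, 0.999, 0.0]
force: [0.3, 0.1, 0.2]
grip_width: 0.596
```

arm_command --steps '[0, 0, 0, 0, 15, 0, 0, 0, 0, 15, 0, 0, 0, 0, 15, 0, 0, 0, 0, 15, 0, 0, 0, 0, 15]'

```text
time_s: 4.53
eef_pos: [475.6, -93.3, 49.9]
ee_rot: [0.001, 0.033, 0.999, -0.0]
force: [-1.4, 1.8, 6.9]
grip_width: 0.274
```

arm_command --steps '[0, 0, 0, 0, 45, 0, 0, 0, 0, 45, 0, 0, 0.12, 0, 45, 0, 0, 0.12, 0, 45, 0, 0, 0, 0, 45]'

```text
time_s: 5.15
eef_pos: [475.4, -93.4, 61.4]
ee_rot: [0.001, 0.033, 0.999, -0.0]
force: [-0.3, -0.3, -0.1]
grip_width: 0.449
```

arm_command --steps '[0, 0, 0, 0, 15, 0, 0, 0, 0, 15, 0, 0, 0, 0, 15, 0, 0, 0, 0, 15]'

```text
time_s: 5.65
eef_pos: [475.1, -93.3, 61.0]
ee_rot: [0.0, 0.033, 0.999, -0.0]
force: [-1.7, -0.1, 5.5]
grip_width: 0.27
```

arm_command --steps '[0, 0, 0.3, 0, 15, 0, 0, 0.5, 0, 15, 0, 0, 0.6, 0, 15, 0, 0, 0.1, 0, 15, 0, 0, 0, 0, 15]'

```text
time_s: 6.28
eef_pos: [474.8, -93.2, 135.5]
ee_rot: [-0.0, 0.032, 0.999, 0.0]
force: [-0.1, 0.2, -1.3]
grip_width: 0.268
```

```bash
python3 - <<'E'
from h import *
s=sense(); print(s["time_s"],np.round(s["eef_pos"]),np.round(s["force"],1),s["grip_width"])
c=capture("side"); f=c["frame"]
u,v=proj(c,s["eef_pos"]).astype(int); print(u,v)
a=cv2.resize(f[v-70:v+80,u-100:u+100],None,fx=4,fy=4,interpolation=cv2.INTER_CUBIC); cv2.imwrite("pics/c2.png",a)
E
```

```text
6.275 [475. -93. 136.] [-0.1  0.2 -1.3] 0.2681661488180267
339 227
```

View pics/c2.png

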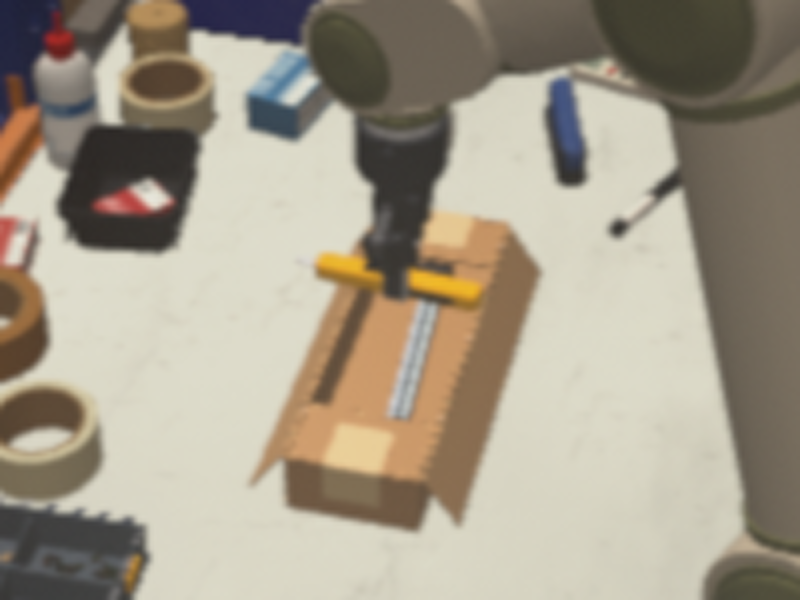

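arm_command --steps '[0, -0.6, 0, 0, 15, 0, -0.9, 0, 0, 15, 0, -0.9, 0, 0, 15, 0, -0.9, 0, 0, 15, 0, -0.9, 0, 0, 15]'

```text
time_s: 6.95
eef_pos: [474.5, -304.4, 134.4]
ee_rot: [-0.001, 0.033, 0.999, 0.001]
force: [0.7, -0.0, -1.2]
grip_width: 0.275
```

arm_command --steps '[0, -0.9, 0, 0, 15, 0, -0.3, -0.4, 0, 15, 0, 0, -0.8, 0, 15, 0, 0, -0.7, 0, 15, 0, 0, -0.3, 0, 15]'

```text
time_s: 7.58
eef_pos: [474.0, -362.2, 22.8]
ee_rot: [-0.002, 0.033, 0.999, 0.002]
force: [-0.2, -0.2, -0.2]
grip_width: 0.27
```

arm_command --steps '[0, 0, -0.2, 0, 15, 0, 0, -0.1, 0, 15, 0, 0, 0, 0, 15]'

```text
time_s: 7.95
eef_pos: [475.3, -363.5, 11.3]
ee_rot: [0.0, 0.032, 0.999, -0.0]
force: [0.0, 0.3, -0.5]
grip_width: 0.269
```

arm_command --steps '[0, 0, -0.1, 0, 15, 0, 0, -0.04, 0, 15, 0, 0, 0, 0, 15, 0, 0, -0.03, 0, 15, 0, 0, 0, 0, 15]'

```text
time_s: 8.57
eef_pos: [475.0, -363.3, 2.3]
ee_rot: [-0.0, 0.033, 0.999, 0.0]
force: [0.1, -0.0, -0.2]
grip_width: 0.27
```

Cutter should be about 1 mm above the bench; one more millimetre, then open gently and rise.

arm_command --steps '[0, 0, -0.02, 0, 15, 0, 0, 0, 0, 15, 0, 0, 0, 0, 35, 0, 0, 0, 0, 45, 0, 0, 0, 0, 45]'

```text
time_s: 9.2
eef_pos: [475.1, -363.3, 1.4]
ee_rot: [0.0, 0.033, 0.999, -0.0]
force: [-0.1, -0.3, 0.4]
grip_width: 0.447
```

arm_command --steps '[0, 0, 0.3, 0, 45, 0, 0, 0.7, 0, 45, 0, 0, 0.9, 0, 45, 0, 0, 0.9, -1, 45, 0, 0.9, 0.2, -1, 45]'

```text
time_s: 9.82
eef_pos: [475.7, -320.4, 155.4]
ee_rot: [0.003, 0.122, 0.992, -0.002]
force: [1.4, 1.3, -0.2]
grip_width: 0.45
```

arm_command --steps '[0, 0.9, 0, -1, 45, 0, 0.9, 0, -1, 45, 0, 0.9, 0, -1, 45, 0, 0.9, 0, -1, 45, 0, 0.9, 0, -1, 45]'

```text
time_s: 10.45
eef_pos: [475.0, -91.9, 152.4]
ee_rot: [0.001, 0.333, 0.943, -0.0]
force: [-0.1, 0.2, 0.8]
grip_width: 0.449
```

arm_command --steps '[0, 0.5, 0, -1, 45, 0, 0, 0, -1, 45, 0, 0, 0, -1, 45, 0, 0, 0, -1, 45, 0, 0, 0, -1, 45]'

```text
time_s: 11.08
eef_pos: [475.2, -68.3, 152.4]
ee_rot: [0.001, 0.529, 0.849, 0.0]
force: [-0.3, -0.1, 0.1]
grip_width: 0.452
```

arm_command --steps '[0, 0, 0, -1, 45, 0, 0, 0, -1, 45, 0, 0, 0, -1, 45, 0, 0, 0, -1, 45, 0, 0, 0, -0.4, 45]'

```text
time_s: 11.7
eef_pos: [475.2, -68.3, 152.2]
ee_rot: [0.001, 0.681, 0.733, 0.0]
force: [0.7, 0.2, -0.3]
grip_width: 0.449
```

arm_command --steps '[-0.18, 0.12, -0.6, 0, 45, 0, 0, -0.8, 0, 45, 0, 0, -0.7, 0, 45, 0, 0, -0.4, 0, 45, 0, 0, 0, 0, 45]' --grip_force 20

```text
time_s: 12.32
eef_pos: [465.6, -62.1, 25.8]
ee_rot: [-0.001, 0.68, 0.733, -0.0]
force: [0.3, -0.3, -0.2]
grip_width: 0.454
```

arm_command --steps '[0, 0, -0.2, 0, 45, 0, 0, -0.16, 0, 45, 0, 0, 0, 0, 45, 0, 0, 0, 0, 45]'

```text
time_s: 12.82
eef_pos: [470.1, -63.9, 13.8]
ee_rot: [0.005, 0.68, 0.733, 0.002]
force: [-1.8, 1.3, 56.3]
grip_width: 0.452
```

```bash
python3 - <<'E'
from h import *
s=sense(); print(s["time_s"],np.round(s["eef_pos"],1),np.round(s["force"],1),s["grip_width"])
c=capture("side"); f=c["frame"]
u,v=proj(c,s["eef_pos"]).astype(int); print(u,v)
a=cv2.resize(f[v-70:v+50,u-80:u+80],None,fx=4,fy=4,interpolation=cv2.INTER_CUBIC)
t=capture("top"); u,v=proj(t,(475,-200,60)).astype(int)
b=cv2.resize(t["frame"][v-60:v+60,u-90:u+70],None,fx=4,fy=4,interpolation=cv2.INTER_CUBIC)
cv2.imwrite("pics/c3.png",cv2.resize(np.vstack([a,b]),None,fx=.62,fy=.62))
E
```

```text
12.825 [470.1 -63.9  13.8] [-1.8  1.3 56.3] 0.45209368148103934
338 260
```

View pics/c3.png

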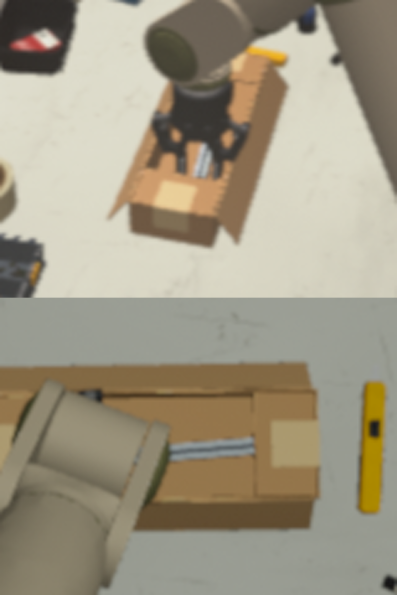

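```bash
python3 - <<'E'
from h import *
s=sense(); print(np.round(s["force"],1),np.round(s["wrist_torque"],2))
E
```

```text
[-2.5  1.9 56.4] [ 0.24  2.8  -0.08]
```

arm_command --steps '[0, 0, 0.5, 0, 45, 0, 0, 0.5, 0, 35, 0, 0, 0.5, 0, 35, 0, 0, 0, 0, 35, 0, 0, 0, 0, 35]'

```text
time_s: 13.55
eef_pos: [465.8, -62.2, 82.8]
ee_rot: [-0.0, 0.68, 0.733, -0.0]
force: [0.0, 1.1, -0.5]
grip_width: 0.352
```

arm_command --steps '[0.04, 0, -0.5, 0, 32, 0, 0, -0.4, 0, 32, 0, 0, -0.2, 0, 32, 0, 0, -0.1, 0, 32, 0, 0, 0, 0, 32]'

```text
time_s: 14.18
eef_pos: [468.1, -62.3, 23.3]
ee_rot: [-0.0, 0.68, 0.733, -0.0]
force: [0.8, -0.5, 0.5]
grip_width: 0.32
```

arm_command --steps '[0, 0, -0.08, 0, 32, 0, 0, 0, 0, 32]'

```text
time_s: 14.42
eef_pos: [468.1, -62.3, 19.3]
ee_rot: [0.0, 0.68, 0.733, 0.0]
force: [0.1, 0.3, -0.0]
grip_width: 0.319
```

arm_command --steps '[0, 0, -0.06, 0, 32, 0, 0, 0, 0, 32]'

```text
time_s: 14.68
eef_pos: [467.9, -62.3, 16.1]
ee_rot: [-0.0, 0.68, 0.733, -0.0]
force: [-0.5, -0.3, 0.1]
grip_width: 0.318
```

arm_command --steps '[0, 0, -0.06, 0, 32, 0, 0, 0, 0, 32]'

```text
time_s: 14.92
eef_pos: [468.6, -62.4, 13.4]
ee_rot: [0.001, 0.68, 0.733, 0.0]
force: [2.9, -0.6, 1.0]
grip_width: 0.318
```

arm_command --steps '[0, 0, 0, 0, 12, 0, 0, 0, 0, 12, 0, 0, 0, 0, 12, 0, 0, 0, 0, 12]'

```text
time_s: 15.42
eef_pos: [468.1, -62.3, 13.4]
ee_rot: [0.0, 0.68, 0.733, 0.0]
force: [0.3, -0.6, 3.8]
grip_width: 0.199
```

arm_command --steps '[0.06, -0.1, 0.02, 0, 12, 0.06, -0.1, 0.02, 0, 12, 0, 0, 0.1, 0, 12, 0, 0, 0.1, 0, 12, 0, 0, 0, 0, 12]'

```text
time_s: 16.05
eef_pos: [474.2, -72.3, 25.7]
ee_rot: [0.0, 0.68, 0.733, 0.0]
force: [-0.5, 0.1, -1.2]
grip_width: 0.204
```

```bash
cat > v.py <<'E'
from h import *; import sys
s=sense(); print(s["time_s"],np.round(s["eef_pos"],1),np.round(s["force"],1),np.round(s["wrist_torque"],2),round(float(s["grip_width"]),3))
c=capture("side"); f=c["frame"]
u,v=proj(c,s["eef_pos"]).astype(int); print(u,v)
cv2.imwrite("pics/%s.png"%sys.argv[1],cv2.resize(f[max(v-70,0):v+70,max(u-80,0):u+80],None,fx=4.5,fy=4.5,interpolation=cv2.INTER_CUBIC)[:600])
E
python3 v.py s4
```

```text
16.05 [474.2 -72.3  25.7] [-0.5  0.1 -1.2] [ 0.08  0.02 -0.03] 0.204
337 255
```

View pics/s4.png

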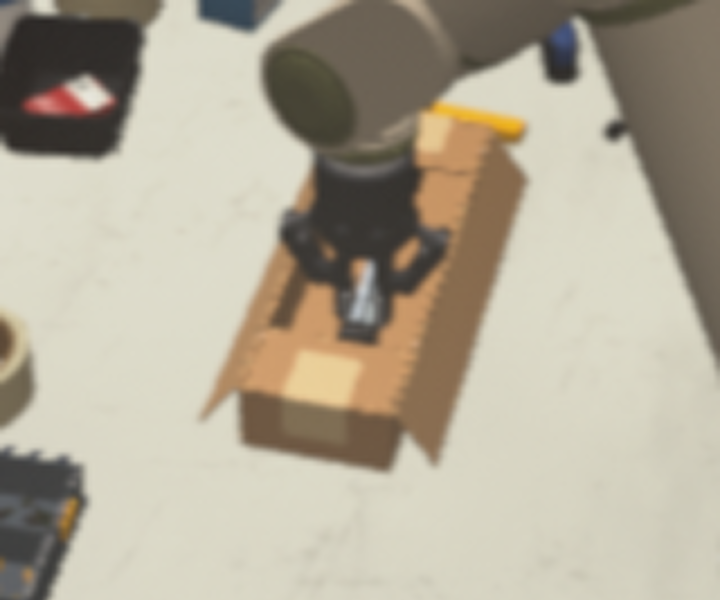

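arm_command --steps '[0, 0, 0.1, 0, 12, 0, 0, 0.1, 0, 12, 0, 0, 0, 0, 12]'

```text
time_s: 16.48
eef_pos: [474.3, -72.4, 35.8]
ee_rot: [0.0, 0.68, 0.733, 0.0]
force: [0.8, -0.1, -0.8]
grip_width: 0.204
```

```bash
python3 - <<'E'
from h import *
s=sense(); print(np.round(s["eef_pos"],1),np.round(s["force"],1),np.round(s["wrist_torque"],2),s["grip_width"])
c=capture("top"); q=trace(c,"spindle")
for r in q[:2]:
    v,u=np.nonzero(r["mask"]); print(r["score"],u.min(),u.max(),v.min(),v.max(),len(u))
u,v=proj(c,(475,-200,60)).astype(int)
cv2.imwrite("pics/t5.png",cv2.resize(c["frame"][v-45:v+45,u-70:u+60],None,fx=5,fy=5,interpolation=cv2.INTER_CUBIC))
E
```

```text
[474.3 -72.4  35.8] [ 0.8 -0.1 -0.8] [ 0.12 -0.03 -0.05] 0.20354780296180675
0.52 363 390 239 247 196
```

arm_command --steps '[0, 0, 0.1, 0, 12, 0, 0, 0, 0, 12]'

```text
time_s: 16.82
eef_pos: [474.2, -72.3, 40.6]
ee_rot: [0.0, 0.68, 0.733, 0.0]
force: [-0.2, -0.4, -2.3]
grip_width: 0.202
```

arm_command --steps '[0, 0, 0.1, 0, 12, 0, 0, 0, 0, 12]'

```text
time_s: 17.08
eef_pos: [474.2, -72.3, 45.6]
ee_rot: [0.0, 0.68, 0.733, 0.0]
force: [-1.0, -0.9, -2.2]
grip_width: 0.205
```

```bash
python3 v.py s5
```

```text
17.075 [474.2 -72.3  45.6] [-1.  -0.9 -2.2] [ 0.15  0.07 -0.  ] 0.205
337 251
```

View pics/s5.png

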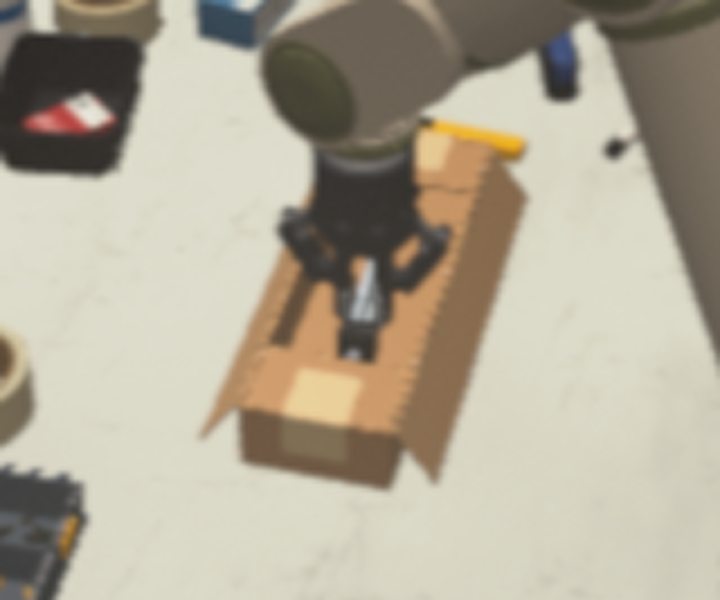

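```bash
python3 - <<'E'
from h import *
c=capture("side")
def m(g,L,t,yaw=4.1):
    t=np.radians(t); y=np.radians(yaw)
    return np.array(g)+L*np.array([-np.sin(y)*np.cos(t),np.cos(y)*np.cos(t),np.sin(t)])
g=(474.2,-72.3,50.2)
for t in (0,5,10,15): print(t,"tip",np.round(proj(c,m(g,50,t)),1),"hub face",np.round(proj(c,m(g,40,t)),1),"bar start",np.round(proj(c,m(g,14,t)),1))
E
```

```text
0 tip [335.2 260.7] hub face [335.8 258.7] bar start [337.2 253.5]
5 tip [335.2 259.7] hub face [335.8 257.9] bar start [337.2 253.2]
10 tip [335.3 258.7] hub face [335.8 257.1] bar start [337.2 253. ]
15 tip [335.3 257.6] hub face [335.8 256.2] bar start [337.2 252.7]
```

arm_command --steps '[0, 0, 0.1, 0, 12, 0, 0, 0, 0, 12]'

```text
time_s: 17.42
eef_pos: [474.2, -72.3, 50.6]
ee_rot: [0.0, 0.68, 0.733, 0.0]
force: [-0.7, 0.4, -2.2]
grip_width: 0.205
```

arm_command --steps '[0, 0, 0.1, 0, 12, 0, 0, 0, 0, 12]'

```text
time_s: 17.68
eef_pos: [474.2, -72.3, 55.7]
ee_rot: [0.0, 0.68, 0.733, 0.0]
force: [0.1, -0.4, -1.4]
grip_width: 0.202
```

```bash
python3 v.py s6
```

```text
17.675 [474.2 -72.3  55.7] [ 0.1 -0.4 -1.4] [0.15 0.08 0.03] 0.202
337 249
```

View pics/s6.png

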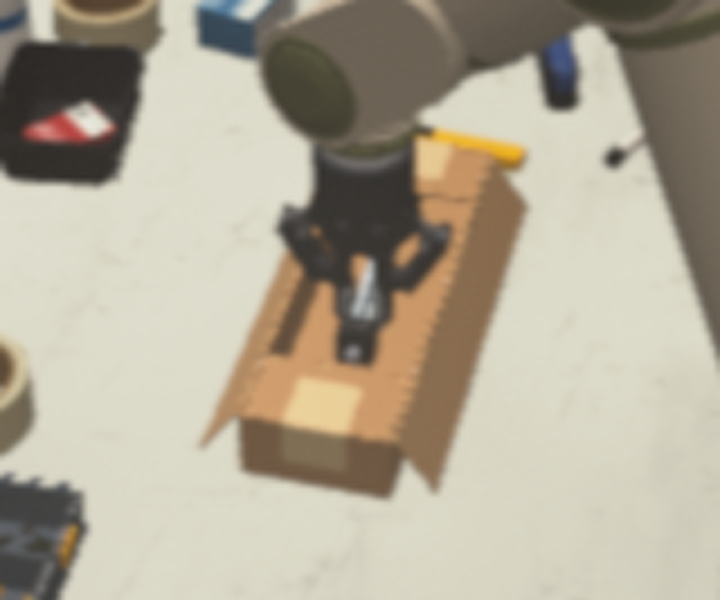

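arm_command --steps '[0, 0, 0.1, 0, 12, 0, 0, 0.1, 0, 12, 0, 0, 0, 0, 12]'

```text
time_s: 18.1
eef_pos: [474.2, -72.4, 65.8]
ee_rot: [0.0, 0.68, 0.733, 0.0]
force: [-0.8, -0.8, -1.4]
grip_width: 0.204
```

arm_command --steps '[0, 0, 0.1, 0, 12, 0, 0, 0.1, 0, 12, 0, 0, 0, 0, 12]'

```text
time_s: 18.48
eef_pos: [474.2, -72.3, 75.7]
ee_rot: [0.0, 0.68, 0.733, 0.0]
force: [-0.3, -0.3, -1.2]
grip_width: 0.204
```

arm_command --steps '[0, 0, 0.1, 0, 12, 0, 0, 0.1, 0, 12, 0, 0, 0, 0, 12]'

```text
time_s: 18.85
eef_pos: [474.2, -72.3, 85.7]
ee_rot: [0.0, 0.68, 0.733, 0.0]
force: [-0.4, 0.9, -2.3]
grip_width: 0.205
```

arm_command --steps '[0, 0, 0.1, 0, 12, 0, 0, 0.08, 0, 12, 0, 0, 0, 0, 12]'

```text
time_s: 19.23
eef_pos: [474.2, -72.3, 94.6]
ee_rot: [0.0, 0.68, 0.733, 0.0]
force: [0.2, -0.2, -2.4]
grip_width: 0.204
```

```bash
python3 v.py s7; python3 - <<'E'
from h import *
c=capture("top"); f=c["frame"]
u,v=proj(c,(475,-200,60)).astype(int)
b=cv2.resize(f[v-50:v+50,u-70:u+55],None,fx=5,fy=5,interpolation=cv2.INTER_CUBIC)
a=cv2.imread("pics/s7.png"); a=a[100:600,150:600]
a=cv2.resize(a,(450,500)); cv2.imwrite("pics/s7b.png",cv2.resize(np.hstack([a,b]),(800,372)))
E
```

```text
19.225 [474.2 -72.3  94.6] [ 0.2 -0.2 -2.4] [ 0.24  0.08 -0.05] 0.204
337 241
```

View pics/s7b.png

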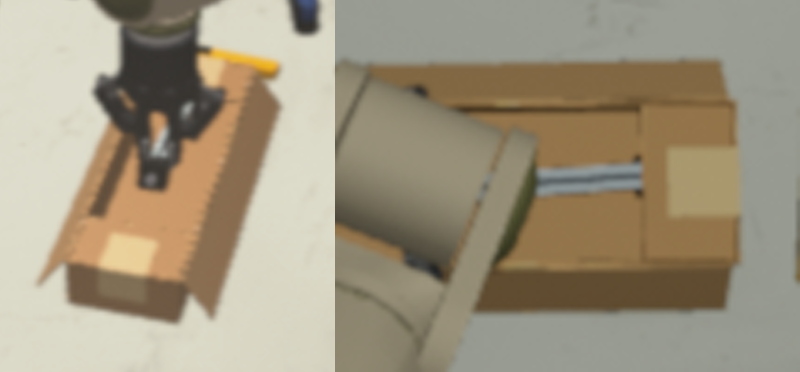

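arm_command --steps '[0, 0, -0.1, 0, 12, 0, 0, -0.06, 0, 12, 0, 0, 0, 0, 12]'

```text
time_s: 19.7
eef_pos: [473.9, -72.2, 85.9]
ee_rot: [-0.0, 0.68, 0.733, -0.0]
force: [0.2, 0.1, -1.5]
grip_width: 0.201
```

arm_command --steps '[0, 0.15, 0, 0, 12, 0, 0.25, 0, 0, 12, 0, 0.25, 0, 0, 12, 0, 0.25, 0, 0, 12, 0, 0, 0, 0, 12]'

```text
time_s: 20.32
eef_pos: [474.0, -26.3, 86.3]
ee_rot: [-0.0, 0.68, 0.734, 0.0]
force: [-0.0, 0.1, -1.5]
grip_width: 0.205
```

```bash
python3 v.py s8; python3 - <<'E'
from h import *
c=capture("top"); f=c["frame"]
u,v=proj(c,(475,-170,60)).astype(int)
b=cv2.resize(f[v-50:v+50,u-90:u+60],None,fx=4,fy=4,interpolation=cv2.INTER_CUBIC)
a=cv2.imread("pics/s8.png"); a=a[50:600,100:650]
a=cv2.resize(a,(400,400)); cv2.imwrite("pics/s8b.png",cv2.resize(np.hstack([a,b]),(800,320)))
E
```

```text
20.325 [474.  -26.3  86.3] [-0.   0.1 -1.5] [0.12 0.01 0.05] 0.205
334 251
```

View pics/s8b.png

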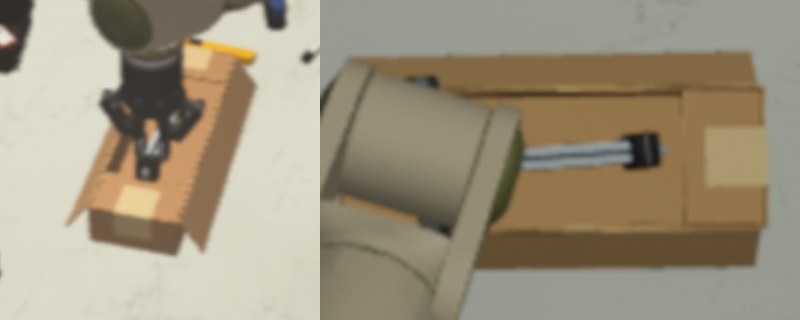

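arm_command --steps '[0, 0, 0.2, 0, 12, 0, 0, 0.4, 0, 12, 0, 0, 0.5, 0, 12, 0, 0, 0.5, 0, 12, 0, 0, 0.3, 0, 12]'

```text
time_s: 21.05
eef_pos: [474.4, -27.7, 183.2]
ee_rot: [0.001, 0.68, 0.733, 0.0]
force: [-0.0, -0.3, -2.0]
grip_width: 0.203
```

arm_command --steps '[0, 0.2, 0, 0, 12, -0.04, 0.5, 0, 0, 12, -0.04, 0.6, 0, 0, 12, -0.04, 0.6, 0, 0, 12, -0.04, 0.6, 0, 0, 12]'

```text
time_s: 21.68
eef_pos: [465.5, 99.1, 180.7]
ee_rot: [-0.0, 0.68, 0.733, -0.0]
force: [0.2, -0.7, -1.6]
grip_width: 0.206
```

arm_command --steps '[-0.04, 0.6, 0, 0, 12, -0.04, 0.6, 0, 0, 12, -0.04, 0.6, 0, 0, 12, -0.04, 0.6, 0, 0, 12, -0.04, 0.6, 0, 0, 12]'

```text
time_s: 22.3
eef_pos: [455.4, 249.0, 180.6]
ee_rot: [-0.0, 0.68, 0.733, -0.0]
force: [0.4, -1.1, -1.7]
grip_width: 0.205
```

arm_command --steps '[0, 0.6, 0, 0, 12, 0, 0.4, 0, 0, 12, 0, 0, 0, 0, 12]'

```text
time_s: 22.68
eef_pos: [455.6, 298.5, 180.7]
ee_rot: [-0.0, 0.68, 0.734, -0.0]
force: [-0.2, -1.0, -2.3]
grip_width: 0.201
```

```bash
python3 - <<'E'
from h import *
s=sense(); print(s["time_s"],np.round(s["eef_pos"],1),np.round(s["force"],1),np.round(s["wrist_torque"],2),s["grip_width"])
c=capture("side"); c2=capture("top"); cv2.imwrite("pics/s9.png",c["frame"]);cv2.imwrite("pics/t9.png",c2["frame"])
for k in (c,c2):
  q=trace(k,"spindle")
  for r in q[:1]:
    v,u=np.nonzero(r["mask"]); i=np.argmax(u);j=np.argmin(u); print(r["score"],(u[i],v[i]),(u[j],v[j]),len(u))
g=s["eef_pos"]+[0,0,4.5]
for t in (0,10,20,30):
  t_=np.radians(t);d=np.array([-.0715*np.cos(t_),.997*np.cos(t_),np.sin(t_)])
  print(t,[np.round(proj(k,g+L*d)) .tolist()for k in (c,c2) for L in (50,-210)])
E
```

```text
22.675 [455.6 298.5 180.7] [-0.2 -1.  -2.3] [ 0.1   0.01 -0.  ] 0.2006294648681307
0.75 (np.int64(327), np.int64(273)) (np.int64(302), np.int64(310)) 166
0.82 (np.int64(260), np.int64(247)) (np.int64(179), np.int64(250)) 677
0 [[305.0, 320.0], [325.0, 253.0], [157.0, 254.0], [264.0, 245.0]]
10 [[305.0, 318.0], [326.0, 263.0], [156.0, 254.0], [265.0, 246.0]]
20 [[305.0, 315.0], [325.0, 273.0], [156.0, 254.0], [263.0, 247.0]]
30 [[306.0, 312.0], [324.0, 284.0], [156.0, 254.0], [259.0, 248.0]]
```

arm_command --steps '[0, 0, -0.4, 0, 12, 0, 0, -0.6, 0, 12, 0, 0, -0.5, 0, 12, 0, 0, -0.3, 0, 12, 0, 0, -0.1, 0, 12]'

```text
time_s: 23.5
eef_pos: [456.1, 297.4, 85.9]
ee_rot: [-0.0, 0.68, 0.733, -0.0]
force: [0.6, -0.0, -0.8]
grip_width: 0.204
```

arm_command --steps '[0, 0, -0.12, 0, 12, 0, 0, -0.12, 0, 12, 0, 0, -0.12, 0, 12, 0, 0, 0, 0, 12]'

```text
time_s: 24.0
eef_pos: [456.1, 297.7, 68.2]
ee_rot: [0.0, 0.68, 0.733, -0.0]
force: [0.4, -0.0, -0.3]
grip_width: 0.204
```

arm_command --steps '[0, 0, -0.12, 0, 12, 0, 0, -0.12, 0, 12, 0, 0, -0.12, 0, 12, 0, 0, 0, 0, 12]'

```text
time_s: 24.5
eef_pos: [455.8, 297.5, 49.7]
ee_rot: [-0.0, 0.68, 0.733, -0.001]
force: [0.3, -0.7, 0.3]
grip_width: 0.201
```

arm_command --steps '[0, 0, -0.12, 0, 12, 0, 0, -0.12, 0, 12, 0, 0, -0.12, 0, 12, 0, 0, 0, 0, 12]'

```text
time_s: 25.0
eef_pos: [455.8, 297.5, 31.7]
ee_rot: [-0.0, 0.68, 0.733, -0.001]
force: [-0.3, -1.0, -1.0]
grip_width: 0.202
```

arm_command --steps '[0, 0, -0.12, 0, 12, 0, 0, -0.12, 0, 12, 0, 0, -0.06, 0, 12, 0, 0, 0, 0, 12]'

```text
time_s: 25.5
eef_pos: [455.9, 297.6, 17.0]
ee_rot: [-0.0, 0.68, 0.733, -0.0]
force: [-0.5, -0.6, -0.2]
grip_width: 0.202
```

arm_command --steps '[0, 0, -0.06, 0, 12, 0, 0, 0, 0, 12]'

```text
time_s: 25.75
eef_pos: [456.0, 297.7, 14.2]
ee_rot: [-0.0, 0.68, 0.733, -0.0]
force: [0.1, 0.4, 0.1]
grip_width: 0.206
```

arm_command --steps '[0, 0, -0.06, 0, 12, 0, 0, 0, 0, 12, 0, 0, 0, 0, 35, 0, 0, 0, 0, 45, 0, 0, 0, 0, 45]'

```text
time_s: 26.38
eef_pos: [456.1, 297.7, 11.3]
ee_rot: [-0.0, 0.68, 0.733, 0.0]
force: [-0.2, -0.3, -0.1]
grip_width: 0.444
```

arm_command --steps '[0, 0, 0.3, 0, 45, 0, 0, 0.7, 0, 45, 0.05, -0.7, 0, 0, 45, 0.06, -0.84, 0, 0, 45, 0, 0, 0, 0, 45]'

```text
time_s: 27.0
eef_pos: [462.1, 219.0, 62.4]
ee_rot: [0.0, 0.681, 0.732, 0.0]
force: [0.4, -0.1, -0.6]
grip_width: 0.451
```

```bash
python3 - <<'E'
from h import *
s=sense(); print(s["time_s"],np.round(s["eef_pos"],1),np.round(s["force"],1),s["grip_width"])
c=capture("side"); c2=capture("top")
for k in (c,c2):
  q=trace(k,"spindle")
  for r in q[:1]:
    v,u=np.nonzero(r["mask"]); i=np.argmax(u);j=np.argmin(u); print(r["score"],(u[i],v[i]),(u[j],v[j]),len(u))
    m=r["mask"].astype(np.uint8); 
    for col in np.linspace(u.min(),u.max(),8).astype(int):
      vv=np.nonzero(m[:,col])[0]
      if len(vv): print(col,vv.min(),vv.max(),np.round(at_z(k,col,vv.mean(),20)[:2]))
a=c["frame"]; u,v=proj(c,s["eef_pos"]).astype(int)
b=c2["frame"]; u2,v2=proj(c2,s["eef_pos"]).astype(int)
A=cv2.resize(a[v-70:v+80,u-70:u+80],(400,400)); B=cv2.resize(b[v2-60:v2+60,u2-60:u2+60],(400,400))
cv2.imwrite("pics/s10.png",np.hstack([A,B]))
E
```

```text
27.0 [462.1 219.   62.4] [ 0.4 -0.1 -0.6] 0.4511523633199753
0.7 (np.int64(322), np.int64(306)) (np.int64(304), np.int64(350)) 414
304 350 356 [468. 338.]
306 346 358 [463. 334.]
309 342 359 [456. 327.]
311 335 359 [454. 313.]
314 323 358 [453. 289.]
316 316 341 [459. 245.]
319 306 329 [463. 203.]
322 306 320 [459. 183.]
0.87 (np.int64(271), np.int64(247)) (np.int64(229), np.int64(250)) 352
229 250 254 [461. 208.]
235 248 255 [462. 191.]
241 247 255 [463. 175.]
247 247 254 [464. 159.]
253 247 253 [465. 142.]
259 244 254 [468. 126.]
265 244 254 [468. 110.]
271 247 249 [470.  93.]
```

View pics/s10.png

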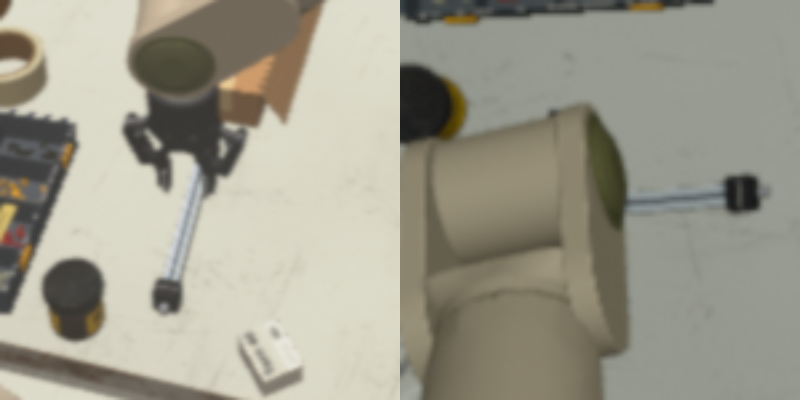

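arm_command --steps '[-0.02, 0.04, -0.4, 0, 45, 0, 0, -0.4, 0, 45, 0, 0, -0.2, 0, 45, 0, 0, -0.12, 0, 45, 0, 0, 0, 0, 45]' --grip_force 80

```text
time_s: 27.82
eef_pos: [460.6, 222.9, 5.4]
ee_rot: [-0.0, 0.68, 0.733, -0.0]
force: [-0.5, -0.5, 0.2]
grip_width: 0.443
```

arm_command --steps '[0, 0, 0, 0, 12, 0, 0, 0, 0, 12, 0, 0, 0, 0, 12, 0, 0, 0, 0, 12, 0, 0, 0, 0, 12]'

```text
time_s: 28.45
eef_pos: [461.1, 222.9, 6.1]
ee_rot: [0.0, 0.68, 0.733, 0.001]
force: [-0.6, 0.3, 5.8]
grip_width: 0.189
```

arm_command --steps '[0, 0, 0.2, 0, 12, 0, 0, 0.4, 0, 12, 0, 0, 0.5, 0, 12, 0, 0, 0.5, 0, 12, 0, 0, 0, 0, 12]'

```text
time_s: 29.08
eef_pos: [461.4, 222.9, 86.9]
ee_rot: [0.001, 0.68, 0.733, 0.002]
force: [0.3, 0.4, -1.8]
grip_width: 0.193
```

arm_command --steps '[0, 0, 0.4, 0, 12, 0, 0, 0.7, 0, 12, 0, 0, 0.7, 0, 12, 0, 0, 0.7, 0, 12, 0, -0.2, 0.4, 0, 12]'

```text
time_s: 29.7
eef_pos: [460.5, 212.9, 230.8]
ee_rot: [0.0, 0.68, 0.733, 0.0]
force: [-0.4, -0.3, -2.3]
grip_width: 0.189
```

arm_command --steps '[0.03, -0.5, 0, 0, 12, 0.03, -0.6, 0, 0, 12, 0.03, -0.6, 0, 0, 12, 0.03, -0.6, 0, 0, 12, 0.03, -0.6, 0, 0, 12]'

```text
time_s: 30.32
eef_pos: [467.7, 66.8, 229.1]
ee_rot: [-0.001, 0.68, 0.733, -0.001]
force: [0.3, -0.3, -1.6]
grip_width: 0.189
```

arm_command --steps '[0.03, -0.6, 0, 0, 12, 0.03, -0.6, 0, 0, 12, 0.03, -0.6, 0, 0, 12, 0.03, -0.6, 0, 0, 12, 0.03, -0.6, 0, 0, 12]'

```text
time_s: 30.95
eef_pos: [475.2, -83.2, 229.1]
ee_rot: [-0.001, 0.68, 0.733, -0.0]
force: [1.2, 0.4, -1.0]
grip_width: 0.19
```

arm_command --steps '[0, -0.5, 0, 0, 12, 0, -0.3, 0, 0, 12, 0, 0, 0, 0, 12, 0, 0, 0, 0, 12]'

```text
time_s: 31.45
eef_pos: [475.5, -121.5, 230.1]
ee_rot: [-0.0, 0.68, 0.733, 0.0]
force: [0.8, 0.6, -1.6]
grip_width: 0.184
```

```bash
python3 - <<'E'
from h import *
s=sense(); print(s["time_s"],np.round(s["eef_pos"],1),np.round(s["force"],1),np.round(s["wrist_torque"],2),s["grip_width"])
c=capture("side"); c2=capture("top")
g=s["eef_pos"]+[0,0,9]
for k in (c,c2):
  q=trace(k,"spindle")
  for r in q[:1]:
    v,u=np.nonzero(r["mask"]); i=np.argmax(v);j=np.argmin(v); print(r["score"],(u[i],v[i]),(u[j],v[j]),(u.min(),u.max()))
for t in (-5,0,5):
  t_=np.radians(t);d=np.array([-.0715*np.cos(t_),.997*np.cos(t_),np.sin(t_)])
  print(t,[np.round(proj(k,g+L*d)).tolist() for k in (c,c2) for L in (130,-130)])
for t in "cutter tub white_box clear_tape stapler labels marker".split():
  print(t,[(np.round(q["point"]).tolist(),round(q["score"],2)) for q in search_frame(c2,t)[:1]])
for q in trace(c2,"cutter")[:1]: print(axis(q["mask"],c2,16))
a=c["frame"]; u,v=proj(c,g).astype(int)
A=cv2.resize(a[v-90:v+110,u-100:u+100],(400,400)); B=cv2.resize(c2["frame"][120:360,220:460],(400,400))
cv2.imwrite("pics/s11.png",np.hstack([A,B]))
E
```

```text
31.45 [ 475.5 -121.5  230.1] [ 0.8  0.6 -1.6] [ 0.07 -0.    0.02] 0.18425767334972468
0.84 (np.int64(332), np.int64(224)) (np.int64(342), np.int64(189)) (np.int64(330), np.int64(343))
0.61 (np.int64(302), np.int64(252)) (np.int64(397), np.int64(233)) (np.int64(297), np.int64(408))
-5 [[334.0, 226.0], [348.0, 173.0], [297.0, 246.0], [409.0, 236.0]]
0 [[334.0, 223.0], [348.0, 176.0], [296.0, 246.0], [409.0, 236.0]]
5 [[334.0, 220.0], [348.0, 179.0], [296.0, 246.0], [408.0, 237.0]]
cutter [([479.0, -363.0, 17.0], 0.89)]
tub [([540.0, 369.0, 66.0], 0.89)]
white_box [([479.0, -215.0, 252.0], 0.72)]
clear_tape [([756.0, 54.0, 43.0], 0.85)]
stapler [([400.0, -498.0, 41.0], 0.73)]
labels [([548.0, -478.0, 50.0], 0.8)]
marker [([304.0, -435.0, 16.0], 0.57)]
[ 483.1 -360.4  159.8   25.7   -3.8]
```

View pics/s11.png

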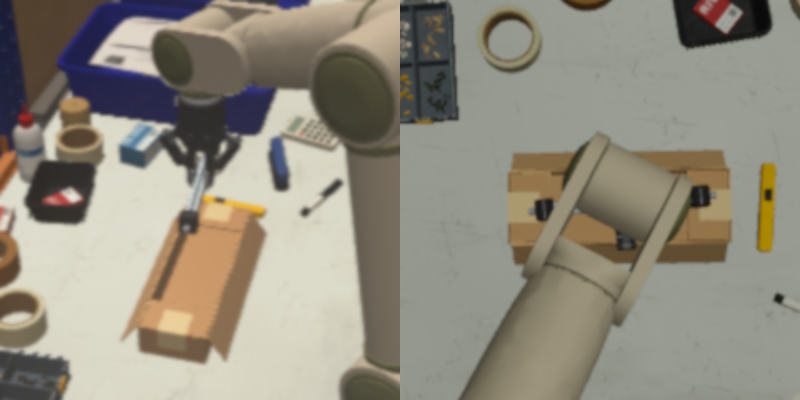

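```bash
python3 - <<'E'
from h import *
c=capture("side"); m=[r["mask"] for r in trace(c,"spindle")[:1]]
s=sense(); print(s["eef_pos"],s["grip_width"],np.round(s["wrist_torque"],2))
if m:
  v,u=np.nonzero(m[0]); print(u.min(),u.max(),v.min(),v.max())
finish_job()
E
```

```text
[ 475.55014259 -122.3002398   230.3011088 ] 0.18674894053676547 [-0.07  0.02 -0.03]
330 343 191 224
the job is handed in; nothing more can be done
```

The box cutter is on the bench, and the arm is holding the spindle level over the carton. I handed the job in at about 31.5 s of the 64 s allowed.

- **Box cutter:** it lies flat on the bench at the carton's −y end, at about (480, −362).
- **Getting the spindle out:** I gripped it lightly (20 N) near its +y end. Lifting that end let it swing in the pads to about 20°, and I then drew it out through the opening.
- **Levelling it:** I laid the spindle down on the free bench beside the carton, gripped it again at its middle with 80 N, and raised it.
- **Last checks:** it is held centred over the carton with its underside at about z = 220, so roughly 160 mm above the carton. It looks level to within about 3°, and its position and grip were steady between the last readings. In the last view the cutter is flat, and the networks found every bystander but one where it started. The white box was not found in that view because the network reported a spot on the held spindle. I never went near the white box, and an earlier view showed it in place.

**What went wrong or is uncertain:**
- **Hard contact on the carton:** on the first reach into the carton, a gripper knuckle landed on the carton's long wall. It read 56 N at the wrist, possibly over the 40 N contact limit. I backed off and went in again with the gripper less open.
- **Light contact on the flap:** while the spindle was tilting, its far hub probably rested lightly against the underside of the end flap. The wrist read at most 2.4 N in all, including the spindle's own weight of about 1.5 N.
- **First cutter grip:** I gripped the cutter too low the first time and regripped it before lifting.

I viewed 12 pictures, two over the budget.

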